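Find the gauge that fits the slicing guide

TASK

The slicing guide's movable fence is locked at an unknown setting: try the stepped wooden gauges in its slot, gently and never forcing one, until you find one whose tongue slides all the way in while its shoulder comes to rest on top of the fence. Leave that gauge seated in the slot, slid along until it butts against the end stop. Leave the other two standing upright on the worktop, and do not disturb the other things.

Things in the scene. Friction and masses are not known exactly. Their poses are not given: they have to be found in the camera images.
- guide: Fixed pale-wood slicing guide, base 160x216x14 mm, two upright fences with a slot between. z up, y along the slot (to the left, yaw within 0.3 rad). Origin: base underside, mid slot, in the plane of the fixed fence's inner face. Fixed fence: x 0 to +18 mm. Slot: x 0 to -gap. Fence tops: flat, square-edged, z 74. Slot floor: z 14.
- slot_edge (a point): Top inner edge of the guide's fixed fence at mid slot (guide x 0, y 0, z 74 mm). The opposite fence (20 mm thick, same height, knob behind it) is locked rigidly; the gap between them is 26.8 to 34 mm, different every time, not measured for you. A shoulder that catches only while its gauge stands off the fixed fence is too thin: it drops in when let go.
- stop_face (a point): Guide's end stop: block 14 mm thick, 82 across, 74 high, closing the slot's +y end. This point: top edge of its inner face at the fixed fence (guide x 0, y +85, z 74 mm). The slot runs from y -85 (open end) to +85.
- gauge_one: Loose darker-wood gauge, one steel dot on top, upright, 46 wide (y), 92 tall, 70-130 g. Tongue: z 0-42 mm, 26 thick, foot bevelled 2.5. Head: z 42-92, 30 thick, flush on +x, 4 mm shoulder on -x. Origin: centre of tongue's underside. +x faces fixed fence (or turned round). Seated: origin 32 mm above guide's; too thick: stops at slot mouth; too thin: shoulder goes in. 1 or 2 gauges fit.
- gauge_two: Loose darker-wood gauge, two steel dots on top, upright, 46 wide (y), 92 tall, 70-130 g. Tongue: z 0-42 mm, 28.5 thick, foot bevelled 2.5. Head: z 42-92, 32.5 thick, flush on +x, 4 mm shoulder on -x. Origin: centre of tongue's underside. +x faces fixed fence (or turned round). Seated: origin 32 mm above guide's; too thick: stops at slot mouth; too thin: shoulder goes in. 1 or 2 gauges fit.
- gauge_three: Loose darker-wood gauge, three steel dots on top, upright, 46 wide (y), 92 tall, 70-130 g. Tongue: z 0-42 mm, 31 thick, foot bevelled 2.5. Head: z 42-92, 35 thick, flush on +x, 4 mm shoulder on -x. Origin: centre of tongue's underside. +x faces fixed fence (or turned round). Seated: origin 32 mm above guide's; too thick: stops at slot mouth; too thin: shoulder goes in. 1 or 2 gauges fit.
- tumbler_a: Bystander: clear glass tumbler, 80 across, 100 tall (mm); origin at the centre of its underside. Leave alone.
- pepper_mill: Bystander: dark wooden pepper mill, 58 across, 150 tall (mm); origin at the centre of its underside. Leave alone.
- salt_shaker: Bystander: glass salt shaker with grey top, 44 across, 90 tall (mm); origin at the centre of its underside. Leave alone.
- espresso_a: Bystander: white espresso cup with a handle, 62x80x56 (mm); origin at the centre of its underside. Leave alone.

How it is judged (in metres and radians):
At the end, for the whole second after the job is handed in: One gauge seated in the slot, shoulder on the fence (origin 29 to 35.5 mm above the guide's), tilt under 0.14 rad, within about 5 mm of the end stop, let go, at rest; the other two standing on the worktop (tilt under 0.1 rad), at rest (((z of gauge_one in the frame of guide between 0.029 and 0.0355 m and x of gauge_one in the frame of guide between -0.024 and -0.008 m and y of gauge_one in the frame of guide between 0.057 and 0.066 m and angle between gauge_one's own z axis and vertical below 0.14 rad and linear speed of each of gauge_one, gauge_two, gauge_three below 0.01 m/s and contact force between gauge_one and the fingers below 0.1 N and height (world z) of gauge_two between -0.005 and 0.005 m and angle between each of gauge_two, gauge_three's own z axis and vertical below 0.1 rad and height (world z) of gauge_three between -0.005 and 0.005 m) or (z of gauge_two in the frame of guide between 0.029 and 0.0355 m and x of gauge_two in the frame of guide between -0.024 and -0.008 m and y of gauge_two in the frame of guide between 0.057 and 0.066 m and angle between gauge_two's own z axis and vertical below 0.14 rad and linear speed of each of gauge_two, gauge_one, gauge_three below 0.01 m/s and contact force between gauge_two and the fingers below 0.1 N and height (world z) of gauge_one between -0.005 and 0.005 m and angle between each of gauge_one, gauge_three's own z axis and vertical below 0.1 rad and height (world z) of gauge_three between -0.005 and 0.005 m) or (z of gauge_three in the frame of guide between 0.029 and 0.0355 m and x of gauge_three in the frame of guide between -0.024 and -0.008 m and y of gauge_three in the frame of guide between 0.057 and 0.066 m and angle between gauge_three's own z axis and vertical below 0.14 rad and linear speed of each of gauge_three, gauge_one, gauge_two below 0.01 m/s and contact force between gauge_three and the fingers below 0.1 N and height (world z) of gauge_one between -0.005 and 0.005 m and angle between each of gauge_one, gauge_two's own z axis and vertical below 0.1 rad and height (world z) of gauge_two between -0.005 and 0.005 m))); the robot touches nothing.
It fails at once if a gauge is forced against the guide with more than 40 N (contact force between any of gauge_one, gauge_two, gauge_three and guide above 40 N).
It fails at once if a bystander (tumbler, pepper mill, salt shaker, cup) is moved by more than 20 mm (distance of any of tumbler_a, pepper_mill, salt_shaker, espresso_a from where it was at the start of the episode above 0.02 m).
It also fails if it takes over 72 s, if anything falls off the work surface, if the arm or the gripper's body presses on something with over 40 N, if the wrist force passes 120 N, or if a joint passes its speed limit or range.

ROBOT

A 6-joint arm with a two-finger parallel gripper is mounted at the origin on a cart in front of the work surface, level with it; the furniture and walls round the work are solid. World frame = base frame: x ahead of the robot, y to its left, z up, the work surface at z = 0. Lengths are in m, angles in degrees, forces in N, time in s.
With the tool pointing down it reaches from about 0.25 to 0.725 m from the base axis. Payload 9.7 kg.
Tool frame: the origin (TCP) lies between the finger pads; the fingertips stand 19 mm ahead of it and the grasp point (between the pads) is the TCP; z points along the fingers, y is the line along which they close (so a half turn about z gives the same grasp; the last joint's range is limited). The gripper opens to 85 mm and grips with 20 to 120 N. Pads are 22 mm wide; open, the fingers measure 114 mm over their backs; the gripper's body (76 mm by 85 mm) begins 54 mm behind the grasp point. The pads swing forward as they close: fully open they stand 13 mm farther back than shut.
Start: joints at [-74.37, 4.979, 10.078, 95.1, 0, 90], TCP at [0.148, -0.53, 0.25] pointing down, gripper open.
Joint ranges: [-179.16, 179.16], [-48.56, 103.87], [-65.8, 70.77], [-126.05, 130.52], [-82.76, 87.17], [-180, 180]. Speed limits (degrees/s): [127.2, 127.2, 147.25, 180, 180, 180].

INTERFACE

Orientations are given as [roll, pitch, yaw] about the fixed x, y, z axes, in that order (R = Rz(yaw) Ry(pitch) Rx(roll)).
In Python, from workcell import telemetry, camera, calibration, workorder gives the robot as it stands.
- The arm moves only by the tool play_rows, never from a script. Its argument "increments" is a list of rows, each a list of 3 entries, a list of its own where there are three numbers: the shift along the tool's x, y, z in mm, then the turn, a rotation vector about the tool's x, y, z in degrees, then the closure, from 0 (fully open) to 1 (shut). In form: [[[x, y, z], [ax, ay, az], jaw], ...]. A call has 1 to 20 rows; each row is the pose to reach, as a shift and turn from the pose commanded when the call began, along the tool's axes at that moment; what a row does not reach only later rows make up. A row lasts 1/10 s, in which the tool goes at most 50 mm and 8.59 degrees, less where a joint would pass 70% of its speed; a pose out of reach is approached as far as the arm can. A call with a gripper value outside its range is refused whole. The fingers move at their own pace and stop on an object; "grip_force" is the grip in N (left out, the last holds). Time passes only in rows, so rows that repeat a pose let the fingers close. It gives the time, the measured TCP pose, the force, the opening and the grip force at its end, in the units of the state.
- telemetry.get_obs(): the state, without advancing time (a new reading comes with each control period).
- camera(name): name is "scene" or "side" or "wrist"; returns (picture, depth): 400x640x3 uint8, red, green, blue; 400x640 float32, m along the optical axis (not along the pixel's ray), 0 where there is no reading.
- calibration(name): a dict with "vertical_fov" (degrees; the focal length in pixels is half the picture's height over the tangent of half this angle, whatever the lens; pixels are square), "cx", "cy" (the principal point, pixels), "rvec" (rotation vector, rad) and "tvec" (3), from world to camera coordinates, as OpenCV has them; the wrist camera has in their place "hand_eye" (4x4, takes a point from camera to tool coordinates, whose origin is the TCP and whose axes are the flange's). Camera axes: x right, y down, z forward; pixel columns grow to the right and rows downward; lengths in m; the calibration is good to about 2 mm. A picture is of the moment at which its call begins: read the wrist's pose just before it. calibration takes no time and is no camera call.
- workorder.job_done(): hands the job in; it is judged then, once.
The state is a dict: "time": time; "q": joint angles; "qd": joint speeds; "joint_efforts": joint torques, N m; "ee_pos": TCP position; "tcp_rot": TCP orientation; "wrist_force": force on the tool from outside, world axes, zero at the start; "torque": the same for the moment, N m; "opening": finger opening in m; "grasp_force": force on a finger pad.
Only numpy, scipy, OpenCV 4.12 (cv2) and the standard library are available. Lean on these libraries where they do the work, as an engineer would, in place of code of your own. Each camera call takes 0.05 s, during which the arm holds its last target. There are 200 camera calls.

## Working session

There is one attempt and no reset: what is moved stays moved. The work goes in short steps, Python scripts to look and compute and a tool call to move; the robot and the scene stay as the last step left them, time stands still between calls to the robot, and variables do not carry over. Pictures are saved under pics/ and viewed, at most 10 in all, crops included, and the job is handed in when it is done.

Besides the shell and the picture viewer there is one more tool, called as name([rows], argument=value, ...), one row to a line, values as JSON. play_rows: Moves the arm, as the interface text tells. Its arguments: {"type":"object","properties":{"increments":{"type":"array"},"grip_force":{"type":"number"}},"required":["increments"]}

```bash
mkdir -p pics; ls
cat > h.py <<'E'
import numpy as np, cv2
from workcell import telemetry, camera, calibration, workorder
from scipy.spatial.transform import Rotation as R
def K(c):
    f=200/np.tan(np.radians(c["vertical_fov"])/2); return f,c["cx"],c["cy"]
def pose():
    o=telemetry.get_obs(); return np.array(o["ee_pos"]),R.from_euler("xyz",o["tcp_rot"],degrees=True).as_matrix()
def cam(name):
    """returns picture, depth, origin(world), Rwc"""
    c=calibration(name)
    if name=="wrist":
        p,Rt=pose(); H=np.array(c["hand_eye"]); Rw=Rt@H[:3,:3]; o=p+Rt@H[:3,3]
    else:
        Rc=R.from_rotvec(np.ravel(c["rvec"])).as_matrix(); Rw=Rc.T; o=-Rc.T@np.ravel(c["tvec"])
    im,d=camera(name); return im,d,o,Rw,K(c)
def cloud(d,o,Rw,k):
    f,cx,cy=k; v,u=np.mgrid[:400,:640]
    P=np.stack([(u-cx)/f*d,(v-cy)/f*d,d],-1)@Rw.T+o; P[d==0]=np.nan; return P
def onplane(u,v,z,o,Rw,k):
    f,cx,cy=k; r=Rw@np.array([(u-cx)/f,(v-cy)/f,1]); return o+r*(z-o[2])/r[2]
E
python3 - <<'E'
from h import *
for n in("scene","side"):
    im,d,o,Rw,k=cam(n); cv2.imwrite(f"pics/{n}0.png",im[:,:,::-1]); np.savez(n+"0.npz",im=im,d=d,o=o,Rw=Rw,k=k); print(n,o,Rw[:,2],k,(d>0).mean())
print(telemetry.get_obs(), calibration("wrist"))
E
```

```text
pics
scene [-0.03266903  1.10610187  0.74737299] [ 0.42111323 -0.75766884 -0.49859962] (np.float64(497.4837343621147), 318.23133547346276, 203.37981769475286) 0.899125
side [ 0.42627199 -0.67164402  0.56963421] [ 0.10969613  0.84856538 -0.51759401] (np.float64(381.28339138049466), 323.967385611764, 199.3447066862153) 0.9961328125
{'time': 0.1, 'q': array([-7.43663961e+01,  5.00788363e+00,  1.00392262e+01,  9.50986617e+01,
        4.18203910e-04,  9.00022631e+01]), 'qd': array([ 0.01676742, -0.06088906,  0.05490973, -0.12430355, -0.03229634,
       -0.04814839]), 'joint_efforts': array([ 2.13999660e-04, -5.21561265e+01,  4.65653265e+01,  1.61575660e-02,
       -4.72545651e-06, -7.21549412e-06]), 'ee_pos': array([ 0.14817118, -0.52948317,  0.24965665]), 'tcp_rot': array([-1.79932681e+02, -4.15544593e-04,  1.56313403e+01]), 'wrist_force': array([ 0.061481  , -0.95850719,  0.01589916]), 'torque': array([ 0.03680381, -0.01635846, -0.04233996]), 'grasp_force': 0.0, 'opening': 0.08527845605214858} {'vertical_fov': 62.577913238118086, 'cx': 318.4208319703941, 'cy': 198.8261291599168, 'hand_eye': array([[-6.12210015e-04, -9.53241219e-01, -3.02209868e-01,
         7.75840349e-02],
       [ 9.99999530e-01, -8.10698429e-04,  5.31357340e-04,
        -2.08972206e-04],
       [-7.51512783e-04, -3.02209400e-01,  9.53241267e-01,
        -1.23739314e-01],
       [ 0.00000000e+00,  0.00000000e+00,  0.00000000e+00,
         1.00000000e+00]])}
```

View pics/scene0.png

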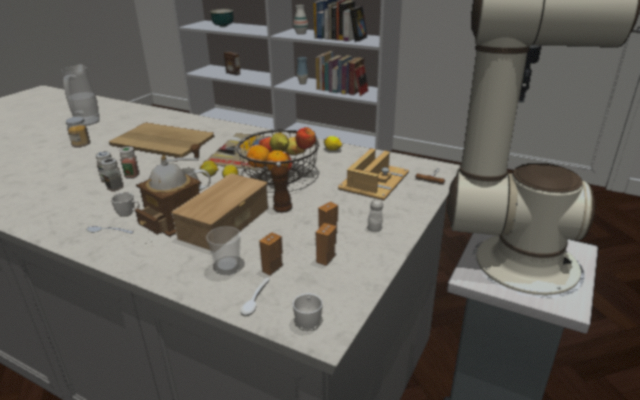

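View pics/side0.png

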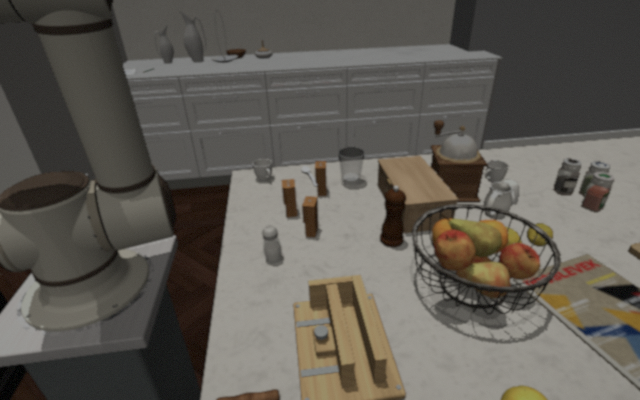

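The scene shows three gauges at (271,253), (326,243) and (328,217). The side view shows them at (321,178), (290,197) and (311,217), with the guide at (345,330), its stop at the far end and its knob toward the robot.

```bash
cat > m.py <<'E'
from h import *
def load(n): 
    z=np.load(n+"0.npz"); return z["im"],z["d"],z["o"],z["Rw"],z["k"]
for n in("side","scene"):
    im,d,o,Rw,k=load(n); P=cloud(d,o,Rw,k); Z=P[...,2]
    print(n,"table z",np.nanmedian(Z[(abs(Z)<.02)&(P[...,0]>.2)&(P[...,0]<.8)&(abs(P[...,1])<.4)]))
    def comps(lo,hi,tag):
        m=((Z>lo)&(Z<hi)&(P[...,0]>.15)&(P[...,0]<.75)&(P[...,1]>-.6)&(P[...,1]<.5)).astype(np.uint8)
        c,l,s,ce=cv2.connectedComponentsWithStats(m)
        for i in range(1,c):
            if s[i,4]<12: continue
            q=P[l==i]; r=cv2.minAreaRect((q[:,:2]*1000).astype(np.float32))
            print(tag,s[i,4],ce[i].round(),"rect",np.round(r[0],1),np.round(r[1],1),round(r[2],1),"z",q[:,2].mean().round(4),im[l==i].mean(0).round())
    comps(.086,.097,"top92"); comps(.069,.079,"top74")
E
python3 m.py
```

```text
side table z 0.0009146733285262387
top92 155 [350. 155.] rect [643.7 353.7] [81.  73.9] 73.4 z 0.0915 [65. 64. 62.]
top92 596 [398. 181.] rect [731.  186.6] [255.   37.8] 89.9 z 0.0889 [136. 116.  92.]
top92 108 [320. 165.] rect [542.2 302.4] [51.5 31.5] 81.7 z 0.0917 [110.  85.  63.]
top92 137 [287. 184.] rect [445.2 208.3] [47.8 33.9] 87.2 z 0.0922 [121.  94.  69.]
top92 163 [309. 202.] rect [490.9 110.5] [48.9 30.5] 71.4 z 0.0917 [117.  89.  62.]
top92 61 [393. 213.] rect [673.3  28. ] [16.4 41.1] 67.3 z 0.0915 [33. 24. 18.]
top92 61 [269. 229.] rect [391.6  16.4] [20.4 23.1] 77.2 z 0.0884 [141. 139. 133.]
top92 27 [433. 235.] rect [729.6 -71.1] [ 3.6 22.9] 0.4 z 0.0925 [87. 64. 38.]
top92 102 [465. 276.] rect [ 738.8 -197.2] [ 6.9 33.8] 41.0 z 0.0915 [71. 56. 36.]
top74 42 [350. 155.] rect [650.6 382.9] [14.  48.9] 75.5 z 0.0744 [55. 55. 53.]
top74 61 [351. 164.] rect [637.1 331.5] [30.8 69.2] 74.1 z 0.0742 [118. 116. 111.]
top74 25 [382. 172.] rect [714.8 261.2] [87.1  2. ] 89.8 z 0.0732 [55. 48. 39.]
top74 40 [320. 174.] rect [540.1 281.4] [ 6.5 28.5] 78.0 z 0.0738 [63. 48. 34.
[... 1313 characters left out ...]
227.1] [102.2 191.7] 4.3 z 0.0741 [155. 131.  87.]
top74 213 [234. 211.] rect [715.6 193.8] [252.6  33.9] 83.2 z 0.0737 [68. 57. 44.]
top74 39 [281. 189.] rect [671.3  56. ] [35.1 15.3] 39.1 z 0.0734 [53. 43. 36.]
top74 42 [376. 208.] rect [386.2  33. ] [29.9 13.3] 26.8 z 0.0732 [101. 100.  95.]
top74 67 [328. 215.] rect [482.3 122.1] [54.8 29.2] 40.7 z 0.0737 [82. 66. 50.]
top74 71 [326. 239.] rect [433.6 219.7] [56.3 28.7] 54.8 z 0.074 [80. 63. 47.]
top74 87 [224. 238.] rect [661.  335.4] [57.6 23. ] 42.6 z 0.0747 [107. 101.  91.]
top74 83 [271. 248.] rect [533.5 315.6] [54.7 28.1] 45.7 z 0.074 [77. 61. 47.]
top74 83 [226. 251.] rect [625.8 373. ] [71.3 32.3] 44.5 z 0.0736 [135. 133. 128.]
```

play_rows([
  [[40,-12,0],[0,0,-8],0],
  [[80,-24,5],[0,0,-16],0],
  [[120,-36,15],[0,0,-24],0],
  [[160,-48,25],[0,0,-32],0],
  [[200,-60,35],[0,0,-40],0],
  [[240,-72,45],[0,0,-48],0],
  [[280,-84,55],[0,0,-56],0],
  [[320,-98,65],[0,0,-64],0],
  [[360,-110,75],[0,0,-71],0],
  [[389,-120,80],[0,0,-75],0],
  [[389,-120,80],[0,0,-75],0],
  [[389,-120,80],[0,0,-75],0],
])

```text
time: 1.3
ee_pos: [0.4906, -0.3087, 0.1696]
tcp_rot: [-179.9, -0.0, 90.7]
wrist_force: [0.3, -0.3, -0.4]
opening: 0.0856
grasp_force: 0.0
```

Run:
```python
from h import *
o_=telemetry.get_obs(); print(o_["ee_pos"],o_["tcp_rot"],o_["time"],o_["q"])
im,d,o,Rw,k=cam("wrist"); cv2.imwrite("pics/w1.png",im[:,:,::-1]); np.savez("wrist0.npz",im=im,d=d,o=o,Rw=Rw,k=k); print(o,Rw)
```

```text
[ 0.49062033 -0.30870346  0.16963086] [-1.79928209e+02 -3.32422895e-02  9.06795332e+01] 1.3 [-3.21734765e+01  8.23653937e+00  4.71484438e+00  8.65566476e+01
 -1.10199179e-02  5.71469771e+01]
[ 0.48990772 -0.23107466  0.29341525] [[ 9.99936608e-01  1.08784059e-02  2.90505715e-03]
 [ 1.12473921e-02 -9.53010971e-01 -3.02726914e-01]
 [-5.24634904e-04  3.02740398e-01 -9.53072912e-01]]
```

View pics/w1.png

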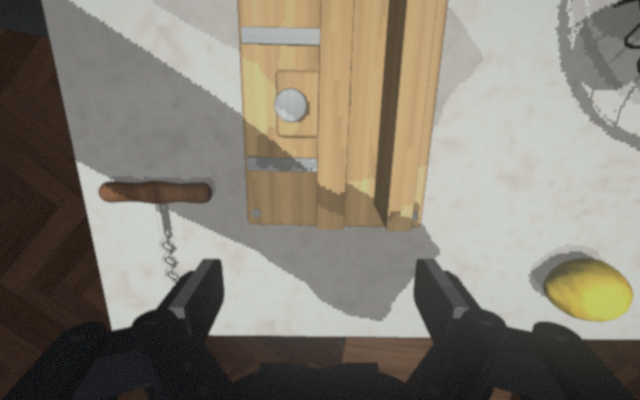

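The wrist view shows the movable fence at columns 318–350, the slot at about 350–385, and the fixed fence beyond that. The open end is at row 228.

Run:
```python
from h import *
z=np.load("wrist0.npz"); im,d,o,Rw,k=[z[a] for a in("im","d","o","Rw","k")]
P=cloud(d,o,Rw,k);Z=P[...,2]
for v in (60,150,200): print(v,[(u,int(Z[v,u]*1000)) for u in range(310,440,4)])
E1=[];C=[[],[],[],[]]
f,cx,cy=k
for v in range(5,215):
    t=(abs(Z[v,300:460]-.074)<.012); e=np.flatnonzero(np.diff(t.astype(int)))+300
    if len(e)!=4: continue
    for i in range(4):
        C[i].append(onplane(e[i]+.5,v,.074,o,Rw,k))
print([len(c) for c in C])
for c in C:
    c=np.array(c); p=np.polyfit(c[:,1]+.25,c[:,0],1); r=c[:,0]-np.polyval(p,c[:,1]+.25)
    g=abs(r)<.002; p=np.polyfit(c[g,1]+.25,c[g,0],1); print("x at y=-.25",p[1],"slope",p[0],"yaw deg",-np.degrees(np.arctan(p[0])),r.std(), c[:,1].min(),c[:,1].max())
```

```text
60 [(310, 15), (314, 13), (318, 14), (322, 73), (326, 74), (330, 73), (334, 75), (338, 73), (342, 73), (346, 73), (350, 72), (354, 14), (358, 14), (362, 14), (366, 14), (370, 13), (374, 14), (378, 13), (382, 14), (386, 23), (390, 38), (394, 54), (398, 64), (402, 73), (406, 73), (410, 73), (414, 74), (418, 74), (422, 74), (426, 75), (430, 14), (434, 14), (438, 13)]
150 [(310, 13), (314, 14), (318, 73), (322, 73), (326, 74), (330, 72), (334, 74), (338, 74), (342, 73), (346, 75), (350, 14), (354, 14), (358, 13), (362, 12), (366, 13), (370, 14), (374, 14), (378, 18), (382, 36), (386, 50), (390, 64), (394, 73), (398, 74), (402, 74), (406, 74), (410, 74), (414, 74), (418, 73), (422, 13), (426, 14), (430, 0), (434, -1), (438, 0)]
200 [(310, 13), (314, 12), (318, 73), (322, 73), (326, 74), (330, 74), (334, 73), (338, 74), (342, 72), (346, 15), (350, 14), (354, 14), (358, 15), (362, 13), (366, 13), (370, 14), (374, 18), (378, 36), (382, 53), (386, 65), (390, 74), (394, 73), (398, 73), (402, 73), (406, 74), (410, 74), (414, 15), (418, 13), (422, 11), (426, 0), (430, 0), (434, 0), (438, 0)]
[159, 159, 159, 159]
x at y=-.25 0.48953942965021824 slope 0.009537609025426176 yaw deg -0.5464481748057247 0.00019461758143151216 -0.31209452254648695 -0.18091276792070018
x at y=-.25 0.5094680054932434 slope 0.009445329682518613 yaw deg -0.5411614341964689 0.0001871714718268956 -0.3118670922517295 -0.18069637781719763
x at y=-.25 0.5376116123334249 slope 0.009761140203539229 yaw deg -0.5592543754570313 0.0002245840397916317 -0.3115422293315726 -0.18038166449591322
x at y=-.25 0.5579512442197928 slope 0.009406408828940869 yaw deg -0.5389316316629895 0.0001868422541022832 -0.31130673129791364 -0.18015221286659494
```

play_rows([
  [[40,0,0],[0,0,0],0],
  [[80,0,0],[0,0,0],0],
  [[105,0,0],[0,0,0],0],
  [[105,0,0],[0,0,0],0],
  [[105,0,0],[0,0,0],0],
])

```text
time: 1.85
ee_pos: [0.489, -0.2049, 0.1709]
tcp_rot: [179.9, 0.0, 90.6]
wrist_force: [-0.1, 0.2, -0.5]
opening: 0.0856
grasp_force: 0.0
```

Run:
```python
from h import *
im,d,o,Rw,k=cam("wrist"); np.savez("wrist1.npz",im=im,d=d,o=o,Rw=Rw,k=k)
P=cloud(d,o,Rw,k);Z=P[...,2]
C=[[],[],[],[]]
for v in range(5,330):
    t=(abs(Z[v,280:480]-.074)<.012); e=np.flatnonzero(np.diff(t.astype(int)))+280
    if len(e)!=4: continue
    for i in range(4): C[i].append(onplane(e[i]+.5,v,.074,o,Rw,k))
for c in C:
    c=np.array(c); p=np.polyfit(c[:,1]+.25,c[:,0],1); r=c[:,0]-np.polyval(p,c[:,1]+.25)
    g=abs(r)<.002; p=np.polyfit(c[g,1]+.25,c[g,0],1); print("x at y=-.25",p[1],"slope",p[0],c[:,1].min(),c[:,1].max())
# ends along slot: columns on movable fence / fixed / slot
f,cx,cy=k
def col(x):
    return [ (v,round(float(onplane(cx+f*0+0,v,.074,o,Rw,k)[1]),4)) for v in (0,)]
for x in (.5,.525,.55):
    m=(abs(P[...,0]-x)<.003)&(abs(Z-.074)<.004); y=P[...,1][m]; print(x,"y of top",y.min(),y.max(), m.sum())
# same in first picture
z=np.load("wrist0.npz"); P=cloud(z["d"],z["o"],z["Rw"],z["k"]);Z=P[...,2]
for x in (.5,.525,.55):
    m=(abs(P[...,0]-x)<.003)&(abs(Z-.074)<.004); y=P[...,1][m]; print(x,"y of top img0",y.min() if m.any() else 0,y.max() if m.any() else 0, m.sum())
```

```text
x at y=-.25 0.48934488426069667 slope 0.010396299809148916 -0.3074657526309863 -0.15567103110137176
x at y=-.25 0.5093794964997568 slope 0.009070810525256753 -0.30729829640709844 -0.15550122841330244
x at y=-.25 0.5374179744270319 slope 0.009132089728612286 -0.3070637727361104 -0.15522441491952021
x at y=-.25 0.5579020681454395 slope 0.0092690756516327 -0.30689619511314237 -0.15502931425669098
0.5 y of top -0.3238916990309253 -0.13959298800569547 1876
0.525 y of top -0.15349425336915665 -0.13986331350089243 202
0.55 y of top -0.3240097430485022 -0.14022851607980372 1885
0.5 y of top img0 -0.3230025095274935 -0.1779375159956907 2112
0.525 y of top img0 0 0 0
0.55 y of top img0 -0.3242547580898357 -0.1771923709633854 2114
```

play_rows([
  [[40,0,-30],[0,0,0],0],
  [[80,0,-60],[0,0,0],0],
  [[120,0,-90],[0,0,0],0],
  [[160,0,-110],[0,0,0],0],
  [[200,0,-130],[0,0,0],0],
  [[240,0,-130],[0,0,0],0],
  [[280,0,-130],[0,0,0],0],
  [[320,0,-130],[0,0,0],0],
  [[360,0,-130],[0,0,0],0],
  [[400,0,-130],[0,0,0],0],
  [[400,0,-130],[0,0,0],0],
  [[400,0,-130],[0,0,0],0],
])

```text
time: 3.1
ee_pos: [0.4854, 0.1954, 0.2999]
tcp_rot: [-180.0, 0.0, 90.6]
wrist_force: [0.3, 0.1, 1.0]
opening: 0.0851
grasp_force: 0.0
```

Run:
```python
from h import *
im,d,o,Rw,k=cam("wrist"); np.savez("wrist2.npz",im=im,d=d,o=o,Rw=Rw,k=k); print(o)
P=cloud(d,o,Rw,k);Z=P[...,2]
m=((abs(Z-.092)<.006)&(P[...,0]>.4)&(P[...,0]<.6)&(P[...,1]>.05)&(P[...,1]<.37)).astype(np.uint8)
c,l,s,ce=cv2.connectedComponentsWithStats(m); tiles=[]
for i in range(1,c):
    if s[i,4]<200: continue
    q=np.array([onplane(u,v,.092,o,Rw,k)[:2] for v,u in np.argwhere(l==i)])*1000; r=cv2.minAreaRect(q.astype(np.float32))
    print(s[i],np.round(r[0],1),np.round(r[1],1),round(r[2],1),Z[l==i].mean())
    x,y,w,h=s[i,:4]; t=im[max(0,y-8):y+h+8,max(0,x-8):x+w+8]; tiles.append(cv2.resize(t,(260,300),interpolation=cv2.INTER_CUBIC))
cv2.imwrite("pics/t.png",np.hstack(tiles)[:,:,::-1])
```

```text
[0.48464214 0.27315774 0.42363857]
[ 360   27   45   59 1902] [543.1 306.8] [46.1 33. ] 81.9 0.09203883458086301
[ 262  133   35   46 1562] [445.3 212.5] [46.4 34.6] 89.4 0.09205041049439955
[ 304  222   39   45 1090] [491.1 114.5] [48.4 30.7] 72.1 0.09187479392209703
```

View pics/t.png

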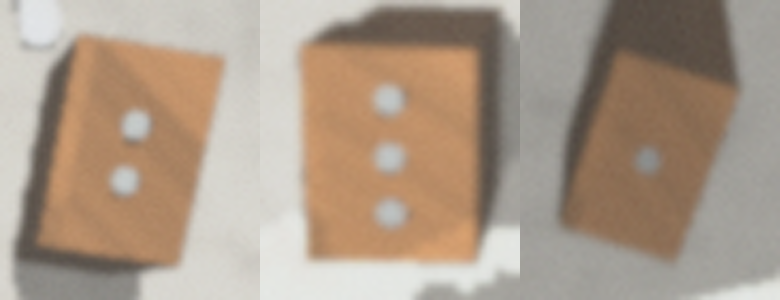

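Two dots mark gauge two, which matches the measured gap of about 30.5 mm. It stands at (543,307) and its yaw is about −8°.

play_rows([
  [[40,21,0],[0,0,4],0.3],
  [[80,42,20],[0,0,8.7],0.3],
  [[111,59,50],[0,0,8.7],0.3],
  [[111,59,90],[0,0,8.7],0.3],
  [[111,59,125],[0,0,8.7],0.3],
  [[111,59,150],[0,0,8.7],0.3],
  [[111,59,150],[0,0,8.7],0.3],
  [[111,59,150],[0,0,8.7],0.3],
])

```text
time: 3.95
ee_pos: [0.5433, 0.306, 0.1512]
tcp_rot: [180.0, -0.0, 81.8]
wrist_force: [-0.4, -0.7, 1.2]
opening: 0.0599
grasp_force: 0.0
```

Run:
```python
from h import *
p,Rt=pose(); print(p,telemetry.get_obs()["tcp_rot"],telemetry.get_obs()["opening"]); g=Rt.T@(np.array([.5431,.3068,.072])-p); print("tool delta to gauge",g*1000)
```

```text
[0.5433182  0.30599138 0.15123757] [ 1.79986178e+02 -2.65257124e-03  8.18188274e+01] 0.059922252733703905
tool delta to gauge [ 0.76567038 -0.35016369 79.23752067]
```

play_rows([
  [[0,0,30],[0,0,0],0.3],
  [[0,0,60],[0,0,0],0.3],
  [[0,0,79],[0,0,0],0.3],
  [[0,0,79],[0,0,0],0.3],
  [[0,0,79],[0,0,0],0.45],
  [[0,0,79],[0,0,0],0.6],
  [[0,0,79],[0,0,0],0.8],
  [[0,0,79],[0,0,0],0.8],
  [[0,0,79],[0,0,0],0.8],
], grip_force=35)

```text
time: 4.85
ee_pos: [0.5438, 0.3078, 0.074]
tcp_rot: [179.8, -0.1, 81.9]
wrist_force: [-0.0, -2.1, 7.3]
opening: 0.0325
grasp_force: 35.1
```

play_rows([
  [[0,0,-30],[0,0,0],0.8],
  [[0,0,-70],[0,0,0],0.8],
  [[0,0,-110],[0,0,0],0.8],
  [[-30,3,-126],[0,0,0],0.8],
  [[-70,7,-126],[0,0,0],0.8],
  [[-110,12,-126],[0,0,-2],0.8],
  [[-150,16,-126],[0,0,-4],0.8],
  [[-190,20,-126],[0,0,-6],0.8],
  [[-230,24,-126],[0,0,-7.5],0.8],
  [[-270,28,-126],[0,0,-7.5],0.8],
  [[-310,33,-126],[0,0,-7.5],0.8],
  [[-350,37,-126],[0,0,-7.5],0.8],
  [[-390,41,-126],[0,0,-7.5],0.8],
  [[-430,45,-126],[0,0,-7.5],0.8],
  [[-465,49,-126],[0,0,-7.5],0.8],
  [[-485,51,-126],[0,0,-7.5],0.8],
  [[-492,52,-126],[0,0,-7.5],0.8],
  [[-492,52,-126],[0,0,-7.5],0.8],
  [[-492,52,-126],[0,0,-7.5],0.8],
])

```text
time: 6.75
ee_pos: [0.5253, -0.1864, 0.1977]
tcp_rot: [180.0, -0.0, 89.5]
wrist_force: [0.5, -0.1, -0.7]
opening: 0.032
grasp_force: 35.4
```

Run:
```python
from h import *
t=telemetry.get_obs(); print(t["ee_pos"],t["tcp_rot"],t["opening"],t["wrist_force"])
im,d,o,Rw,k=cam("side"); np.savez("side1.npz",im=im,d=d,o=o,Rw=Rw,k=k)
P=cloud(d,o,Rw,k)
p=np.array(t["ee_pos"])
f,cx,cy=k; q=Rw.T@(p+[0,-.023,-.03]-o); u,v=int(cx+f*q[0]/q[2]),int(cy+f*q[1]/q[2]); print(u,v)
c=im[v-50:v+70,u-60:u+60]; cv2.imwrite("pics/s1.png",cv2.resize(c,(600,600),interpolation=cv2.INTER_CUBIC)[:,:,::-1])
for z in np.arange(.115,.215,.008):
    m=(abs(P[...,2]-z)<.004)&(abs(P[...,1]-(p[1]-.023))<.006)&(abs(P[...,0]-p[0])<.04)
    if m.any(): print(round(z,3),np.percentile(P[...,0][m],[0,100]).round(4),m.sum())
```

```text
[ 0.52525015 -0.18642905  0.19769627] [ 1.79975419e+02 -7.15254280e-03  8.94525366e+01] 0.03200144756295206 [ 0.52037054 -0.10681348 -0.6631011 ]
350 261
0.123 [0.5136 0.5389] 20
0.131 [0.5124 0.5405] 59
0.139 [0.5123 0.5403] 71
0.147 [0.5126 0.5398] 62
0.155 [0.5125 0.5396] 73
0.163 [0.5127 0.5411] 66
0.171 [0.5087 0.5409] 81
0.179 [0.5085 0.5409] 80
0.187 [0.5087 0.5408] 85
0.195 [0.5088 0.5405] 87
0.203 [0.5088 0.5403] 85
0.211 [0.5089 0.5417] 86
```

View pics/s1.png

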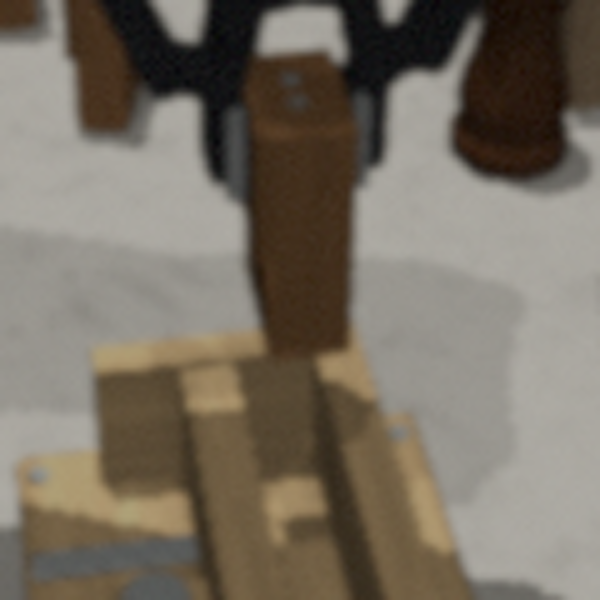

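The crop shows gauge two held upright with its shoulder step on the −x side (left edge at about (260,280)). That is the right way round.

Run:
```python
from h import *
z=np.load("side1.npz"); im,d,o,Rw,k=[z[a] for a in("im","d","o","Rw","k")]
P=cloud(d,o,Rw,k)
rows=[]
for v in range(290,360):
    t=abs(P[v,:,2]-.074)<.008; t&=(P[v,:,0]>.47)&(P[v,:,0]<.58); e=np.flatnonzero(np.diff(t.astype(int)))
    if len(e)!=4: continue
    rows.append([*[onplane(a+.5,v,.074,o,Rw,k)[0] for a in e],onplane(e[1],v,.074,o,Rw,k)[1]])
r=np.array(rows); print(len(r))
for i in range(4):
    p=np.polyfit(r[:,4]+.1865,r[:,i],1); print(p[1].round(4),p[0].round(4))
```

```text
64
0.4891 0.01
0.51 0.0095
0.5388 0.0096
0.5584 0.0078
```

play_rows([
  [[0,-1.7,20],[0,0,0],0.8],
  [[0,-1.7,35],[0,0,0],0.8],
  [[0,-1.7,44],[0,0,0],0.8],
  [[0,-1.7,46],[0,0,0],0.8],
  [[0,-1.7,48],[0,0,0],0.8],
  [[0,-1.7,50],[0,0,0],0.8],
  [[0,-1.7,52],[0,0,0],0.8],
  [[0,-1.7,53],[0,0,0],0.8],
  [[0,-1.7,53],[0,0,0],0.8],
  [[0,-1.7,53],[0,0,0],0.8],
])

```text
time: 7.8
ee_pos: [0.5234, -0.1872, 0.1444]
tcp_rot: [180.0, 0.0, 89.4]
wrist_force: [0.8, -0.8, 0.0]
opening: 0.0322
grasp_force: 35.4
```

play_rows([
  [[0,0,1],[0,0,0],0.8],
  [[0,0,2],[0,0,0],0.8],
  [[0,0,3],[0,0,0],0.8],
  [[0,0,4],[0,0,0],0.8],
  [[0,0,5],[0,0,0],0.8],
  [[0,0,6],[0,0,0],0.8],
  [[0,0,6],[0,0,0],0.8],
])

```text
time: 8.5
ee_pos: [0.5233, -0.1871, 0.1381]
tcp_rot: [-180.0, -0.0, 89.4]
wrist_force: [-0.1, -0.6, -0.6]
opening: 0.0321
grasp_force: 35.4
```

Gauge two is entering freely. I'll continue down until close to seated, at about 0.106.

play_rows([
  [[0,0,3],[0,0,0],0.8],
  [[0,0,6],[0,0,0],0.8],
  [[0,0,9],[0,0,0],0.8],
  [[0,0,12],[0,0,0],0.8],
  [[0,0,15],[0,0,0],0.8],
  [[0,0,18],[0,0,0],0.8],
  [[0,0,21],[0,0,0],0.8],
  [[0,0,24],[0,0,0],0.8],
  [[0,0,27],[0,0,0],0.8],
  [[0,0,27],[0,0,0],0.8],
])

```text
time: 9.5
ee_pos: [0.5232, -0.187, 0.1107]
tcp_rot: [-180.0, -0.0, 89.4]
wrist_force: [-0.2, 0.0, -1.2]
opening: 0.0317
grasp_force: 35.4
```

play_rows([
  [[0,0,0.6],[0,0,0],0.8],
  [[0,0,1.2],[0,0,0],0.8],
  [[0,0,1.8],[0,0,0],0.8],
  [[0,0,2.4],[0,0,0],0.8],
  [[0,0,3.0],[0,0,0],0.8],
  [[0,0,3.0],[0,0,0],0.8],
])

```text
time: 10.1
ee_pos: [0.5234, -0.1871, 0.1082]
tcp_rot: [-180.0, -0.0, 89.4]
wrist_force: [0.3, 0.3, -1.3]
opening: 0.0319
grasp_force: 35.4
```

play_rows([
  [[2,0,0],[0,0,0],0.8],
  [[4,0,0],[0,0,0],0.8],
  [[6,0,0],[0,0,0],0.8],
  [[7,0,0],[0,0,0],0.8],
  [[8,0,0],[0,0,0],0.8],
  [[8.5,0,0],[0,0,0],0.8],
  [[8.5,0,0],[0,0,0],0.8],
])

```text
time: 10.8
ee_pos: [0.5235, -0.1785, 0.1083]
tcp_rot: [180.0, -0.0, 89.4]
wrist_force: [-0.6, 0.2, -0.4]
opening: 0.0319
grasp_force: 35.4
```

play_rows([
  [[0,0,0.5],[0,0,0],0.8],
  [[0,0,1],[0,0,0],0.8],
  [[0,0,1.4],[0,0,0],0.8],
  [[0,0,1.4],[0,0,0],0.8],
])

```text
time: 11.2
ee_pos: [0.5234, -0.1786, 0.1067]
tcp_rot: [-180.0, -0.0, 89.4]
wrist_force: [0.2, 0.1, -1.0]
opening: 0.032
grasp_force: 35.4
```

play_rows([
  [[0.4,0,0.4],[0,0,0],0.8],
  [[0.8,0,0.8],[0,0,0],0.8],
  [[1,0,1.2],[0,0,0],0.8],
  [[1,0,1.2],[0,0,0],0.8],
])

```text
time: 11.6
ee_pos: [0.5235, -0.1776, 0.1058]
tcp_rot: [180.0, 0.0, 89.4]
wrist_force: [-0.2, -0.8, 0.9]
opening: 0.0319
grasp_force: 35.7
```

play_rows([
  [[0.4,0,0.3],[0,0,0],0.8],
  [[0.8,0,0.6],[0,0,0],0.8],
  [[0.8,0,0.6],[0,0,0],0.8],
])

```text
time: 11.9
ee_pos: [0.5237, -0.1773, 0.1058]
tcp_rot: [179.9, 0.1, 89.4]
wrist_force: [-2.6, -3.9, 5.3]
opening: 0.0317
grasp_force: 36.3
```

Contact on the shoulder, and probably on the stop. Releasing and lifting clear.

play_rows([
  [[0,0,0],[0,0,0],0.5],
  [[0,0,0],[0,0,0],0.4],
  [[0,0,0],[0,0,0],0.3],
  [[0,0,0],[0,0,0],0.3],
  [[0,0,0],[0,0,0],0.3],
  [[0,0,-20],[0,0,0],0.3],
  [[0,0,-50],[0,0,0],0.3],
  [[-30,0,-90],[0,0,0],0.3],
  [[-60,0,-110],[0,0,0],0.3],
  [[-80,0,-110],[0,0,0],0.3],
  [[-80,0,-110],[0,0,0],0.3],
  [[-80,0,-110],[0,0,0],0.3],
])

```text
time: 13.1
ee_pos: [0.5225, -0.2567, 0.2145]
tcp_rot: [-180.0, -0.0, 89.4]
wrist_force: [0.2, 0.5, 0.1]
opening: 0.06
grasp_force: 0.0
```

Run:
```python
from h import *
t=telemetry.get_obs(); print(t["ee_pos"],t["opening"],t["time"])
im,d,o,Rw,k=cam("wrist"); P=cloud(d,o,Rw,k); Z=P[...,2]
m=(Z>.11)&(Z<.14)&(abs(P[...,0]-.523)<.04)&(abs(P[...,1]+.177)<.06)
q=P[m]; print("top z",np.percentile(q[:,2],[5,50,95]),m.sum()); r=cv2.minAreaRect((q[:,:2]*1000).astype(np.float32)); print(r)
A=np.c_[q[:,:2],np.ones(len(q))]; print("tilt",np.linalg.lstsq(A,q[:,2],rcond=None)[0])
m=(abs(Z-.074)<.004)&(abs(P[...,0]-.525)<.045); y=P[...,1][m]; print("stop outer y",np.percentile(y,99.8),y.min())
im2=cam("side")[0]; a=cv2.resize(im2[230:400,260:440],(560,520),interpolation=cv2.INTER_CUBIC); cv2.imwrite("pics/f.png",a[:,:,::-1])
```

```text
[ 0.52250671 -0.25673436  0.21452331] 0.059957995418064146 13.1
top z [0.12214602 0.12343745 0.12471427] 4044
((526.25, -178.26510620117188), (46.010684967041016, 32.36607360839844), 89.63455963134766)
tilt [-0.04162569 -0.0001546   0.14531449]
stop outer y -0.1402694065805103 -0.32363833334789305
```

View pics/f.png

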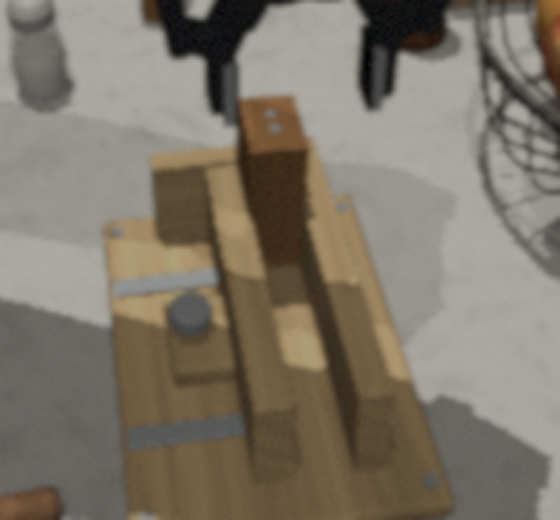

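Gauge two is seated (top at z 0.1235, tilt 0.04) with about 1.3 mm left to the stop. I'll give it a gentle nudge with closed fingers.

play_rows([
  [[0,0,0],[0,0,0],1],
  [[0,0,0],[0,0,0],1],
  [[0,0,30],[0,0,0],1],
  [[0,0,60],[0,0,0],1],
  [[0,0,90],[0,0,0],1],
  [[0,0,102],[0,0,0],1],
  [[10,0,102],[0,0,0],1],
  [[20,0,102],[0,0,0],1],
  [[30,0,102],[0,0,0],1],
  [[36,0,102],[0,0,0],1],
  [[40,0,102],[0,0,0],1],
  [[42,0,102],[0,0,0],1],
  [[42,0,102],[0,0,0],1],
], grip_force=20)

```text
time: 14.5
ee_pos: [0.5232, -0.2146, 0.1133]
tcp_rot: [180.0, 0.0, 89.4]
wrist_force: [-0.6, 0.4, -0.5]
opening: -0.0002
grasp_force: 0.0
```

play_rows([
  [[0.7,0,0],[0,0,0],1],
  [[1.4,0,0],[0,0,0],1],
  [[2,0,0],[0,0,0],1],
  [[2,0,0],[0,0,0],1],
])

```text
time: 14.9
ee_pos: [0.5231, -0.2128, 0.113]
tcp_rot: [-180.0, -0.0, 89.4]
wrist_force: [0.0, 0.3, -0.3]
opening: 0.0001
grasp_force: 0.0
```

play_rows([
  [[0.5,0,0],[0,0,0],1],
  [[1,0,0],[0,0,0],1],
  [[1.4,0,0],[0,0,0],1],
  [[1.4,0,0],[0,0,0],1],
])

```text
time: 15.3
ee_pos: [0.5233, -0.2115, 0.1132]
tcp_rot: [180.0, 0.0, 89.4]
wrist_force: [0.4, -1.1, 0.9]
opening: 0.0003
grasp_force: 0.7
```

play_rows([
  [[0.4,0,0],[0,0,0],1],
  [[0.8,0,0],[0,0,0],1],
  [[0.8,0,0],[0,0,0],1],
])

```text
time: 15.6
ee_pos: [0.5232, -0.2109, 0.1133]
tcp_rot: [180.0, 0.0, 89.4]
wrist_force: [0.1, -4.1, 1.8]
opening: -0.0001
grasp_force: 1.9
```

Contact force has reached 4 N, so the gauge butts against the stop. Backing off and checking.

play_rows([
  [[-5,0,0],[0,0,0],1],
  [[-20,0,0],[0,0,0],1],
  [[-45,0,0],[0,0,0],1],
  [[-45,0,-40],[0,0,0],1],
  [[-45,0,-80],[0,0,0],1],
  [[-45,0,-100],[0,0,0],1],
  [[-45,0,-100],[0,0,0],1],
  [[-45,0,-100],[0,0,0],1],
  [[-45,0,-100],[0,0,0],1],
])

```text
time: 16.5
ee_pos: [0.5223, -0.2558, 0.2115]
tcp_rot: [-179.9, -0.1, 89.4]
wrist_force: [0.2, -0.5, 0.3]
opening: -0.0
grasp_force: 0.0
```

Run:
```python
from h import *
im,d,o,Rw,k=cam("wrist"); P=cloud(d,o,Rw,k); Z=P[...,2]
m=(Z>.11)&(Z<.14)&(abs(P[...,0]-.523)<.04)&(abs(P[...,1]+.177)<.06)
q=P[m]; print("top z",np.median(q[:,2])); print(cv2.minAreaRect((q[:,:2]*1000).astype(np.float32)))
A=np.c_[q[:,:2],np.ones(len(q))]; print("tilt",np.linalg.lstsq(A,q[:,2],rcond=None)[0])
im,d,o,Rw,k=cam("side"); P=cloud(d,o,Rw,k);Z=P[...,2]
for x,y in((.444,.21),(.49,.112)):
    m=(abs(Z-.092)<.005)&(np.hypot(P[...,0]-x,P[...,1]-y)<.04); print(m.sum(),P[m].mean(0))
```

```text
top z 0.12343943299763124
((526.4457397460938, -176.9839324951172), (45.8683967590332, 32.58345413208008), 89.55638885498047)
tilt [-0.0438027  -0.00130731  0.14625071]
137 [0.44469635 0.20483949 0.09214086]
152 [0.49003546 0.10692047 0.09200896]
```

```bash
python3 -c "
from workcell import workorder; print(workorder.job_done())"
```

```text
the job is handed in; nothing more can be done
None
```

Gauge two is seated in the slot with its shoulder on the fence and butted against the end stop. It was the only gauge I tried, because the wrist camera measured the gap at about 30.5 mm. Gauges one and three stand untouched on the worktop, the other things were left alone, and the job is handed in.

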